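# Stand up the fallen sample bottle and start its screw cap

### The arm

A 7-joint arm with a two-finger parallel gripper is mounted at the origin on the work surface. World frame = base frame: x ahead of the robot, y to its left, z up, the work surface at z = 0. Lengths are in m, angles in rad, forces in N, time in s.
With the tool pointing down it reaches from about 0.4 to 0.9 m from the base axis. Payload 5.5 kg.
Tool frame: the origin (TCP) lies on the centre line of the jaws, within the pads' length; the fingertips stand 17 mm ahead of it and the grasp point (between the pads) lies 2 mm behind it; z points along the fingers, y is the direction in which the jaws open and shut (so a half turn about z gives the same grasp; the last joint's range is limited). The gripper opens to 85 mm and grips with 20 to 120 N. Pads are 22 mm wide; open, the fingers measure 114 mm over their backs; the gripper's body (76 mm by 85 mm) begins 54 mm behind the grasp point. The pads swing forward as they close: fully open they stand 13 mm farther back than shut.
Start: joints at [1.541, 0.501, -0.427, 1.55, 0.221, 1.138, -0.21], TCP at [0.188, -0.622, 0.248] pointing down, gripper open.
Joint ranges: [-2.88, 2.88], [-0.31, 2.03], [-1.54, 1.56], [0.2, 2.42], [-1.41, 4.55], [0.19, 2.02], [-2.57, 2.57]. Speed limits (rad/s): [2.57, 2.57, 3.14, 3.14, 3.14, 3.14, 3.14].

### API

Orientations are given as a unit quaternion [w, x, y, z].
In Python, from cell import ctrl, imaging gives the robot as it stands. The module is installed in compiled form; this text tells all that it offers. Calls block until the motion is done:
- ctrl.move_ptp(position, orientation): joint-space move of the TCP to a pose.
- ctrl.movel(position, rate=0.15, rotation=None, guard=None): straight line of the TCP; rotation=None keeps the orientation; rate is the mean speed in m/s. With guard (N) it stops when the force on the tool has changed by that much, and returns True; else False.
- ctrl.move_joints(angles): joint-space move.
- ctrl.grip(opening): finger opening in m; the grip force is fixed at half the most; returns when the fingers have stopped.
- ctrl.sleep(seconds).
- ctrl.ik(position, orientation): joint angles nearest the present ones, or None.
- ctrl.observe(): the state.
- imaging.read_camera(name): name is "side" or "top"; returns the picture (400x640x3 uint8, blue, green, red); there is no depth.
- imaging.camera_info(name): a dict with "K" (3x3 intrinsics, pixels), "rvec" (rotation vector, rad) and "tvec" (3), from world to camera coordinates, as OpenCV has them. Camera axes: x right, y down, z forward; pixel columns grow to the right and rows downward; lengths in m; the calibration is good to about 2 mm. A picture is of the moment at which its call begins. camera_info takes no time and is no camera call.
A pose or a line that the arm cannot do raises ctrl.MotionError and nothing moves.
- ctrl.finish_job(): hands the job in, once; it reports no verdict.
The state is a dict: "time": time; "joints": joint angles; "joint_vel": joint speeds; "tau": joint torques, N m; "tool_pos": TCP position; "tool_rot": TCP orientation; "contact_force": force on the tool from outside, world axes, zero at the start; "wrist_torque": the same for the moment, N m; "opening": finger opening in m.
Only numpy, scipy, OpenCV 4.12 (cv2) and the standard library are available. Lean on these libraries where they do the work, as an engineer would, in place of code of your own. Each camera call takes 0.05 s, during which the arm holds its last target. There are 200 camera calls.

### The job

The empty square sample bottle has been knocked over: stand it upright on the bench and set its loose screw cap on the neck. With the cap resting lightly on the thread, turn it backward (anticlockwise seen from above) until you feel it drop off the thread's start, then turn it forward (clockwise) one full turn, letting it sink as it turns, so that it is started straight but not tight. Finish while still holding the cap there, and leave the other things on the bench where they are.

Things in the scene. Friction and masses are not known exactly. Their poses are not given: they have to be found in the camera images.
- bottle: Empty amber glass bottle, 0.2 to 0.4 kg, lying on a flat side at the start, free on the bench (it does not turn with the cap). Square body 60 x 60 mm, 78 mm long, rounded edges, then a 10 mm shoulder and a round neck 34 mm long, 36 mm thick (45 mm over its thread); 122 mm in all. Origin: centre of its underside; z runs from there to the mouth, x and y stand square to the flat sides.
- bottle_mouth (a point): Centre of the bottle's mouth, on its axis 122 mm from its underside. The lip around it is 30 mm wide and widens to 36 mm within 6 mm. The cap goes on here, its own axis on the bottle's.
- bottle_thread (a point): Middle of the neck's thread, on the axis 107 mm from the underside. Two-start right-hand thread, 12 mm a turn: clockwise (from above) goes down. A cap turned backward climbs along it and drops 6 mm every half turn, when its x axis is about 40 degrees anticlockwise of the bottle's x (or opposite). It runs with little torque; the cap must be raised or let down 12 mm a turn as it is turned.
- cap: Loose black fluted screw cap, diameter 55 mm, 30 mm high, 30 to 55 g, open side down on the bench. Origin: centre of its open lower rim; z up through its closed top, x along its two lugs. Inside 47 mm wide (rim flared to 52), 27 mm deep, thread lugs 2 to 6 mm above the rim. Set down on the upright bottle at any angle, it rests with its rim 112 to 118 mm above the bottle's underside.
- cap_top (a point): Centre of the cap's flat top, 30 mm above its rim. Height of the rim above the bottle's underside: 118 mm on the thread's start just before the drop, 112 mm just after it, 100 mm after one forward turn from there, 95 mm fully tight.
- full_bottle: The other, capped bottle of the same kind (60 x 60 x 125 mm), standing upright; a bystander. Origin: centre of its underside.
- petri_dish: Closed clear petri dish, diameter 90 mm, 14 mm high; a bystander. Origin: centre of its underside.
- slide_box: Grey box of microscope slides, 83 x 98 x 36 mm; a bystander. Origin: centre of its underside.
- tape_roll: Roll of paper tape lying flat, outer diameter 60 mm, hole 42 mm, 19 mm high; a bystander (it has a hole right through, the cap has a closed top). Origin: centre of its underside.
- earbud_case: Small rounded black case, 48 x 60 x 24 mm; a bystander. Origin: centre of its underside.
- beaker: Empty glass beaker, rim diameter 68 mm, 85 mm high; a bystander. Origin: centre of its underside.
- eraser: White eraser in a card sleeve, 22 x 52 x 12 mm; a bystander. Origin: centre of its underside.
There are look-alikes about, which are no part of the job. What is shaped like the cap but pink or white is not meant.

How it is judged:
By the outcome, as a careful person would: the job done as asked, in the order asked, and still so for the second after the job is handed in, while the arm keeps its last pose, push and grip.
It also fails if it takes over 72 s, if anything falls off the work surface, if the arm or the gripper's body presses on something with over 40 N, if the wrist force passes 120 N, or if a joint passes its speed limit or range.

## Working session

There is one attempt and no reset: what is moved stays moved. The work goes in short steps, each a Python script; the robot and the scene stay as the last script left them, time stands still between calls to the robot, and variables do not carry over. Pictures are saved under pics/ and viewed, about 8 in all and at most 12, crops included, and the job is handed in when it is done.

```bash
mkdir -p pics; ls; python3 - <<'E'
from cell import ctrl, imaging
import cv2
for n in("top","side"):
    cv2.imwrite(f"pics/{n}0.png",imaging.read_camera(n)); i=imaging.camera_info(n); print(n,i)
    R=cv2.Rodrigues(i["rvec"])[0]; print(-R.T@i["tvec"].reshape(3) if hasattr(i["tvec"],'reshape') else 0, R[2])
s=ctrl.observe(); print(s)
E
```

```text
pics
top {'K': array([[448.62920464,   0.        , 321.14535848],
       [  0.        , 448.62920464, 196.81358524],
       [  0.        ,   0.        ,   1.        ]]), 'rvec': array([ 2.14057007, -2.18116204,  0.071601  ]), 'tvec': array([0.040869  , 0.58307325, 1.2033208 ])}
[ 0.46913387 -0.00193424  1.25281096] [ 0.09310251  0.02586948 -0.9953204 ]
side {'K': array([[509.31238858,   0.        , 327.06597515],
       [  0.        , 509.31238858, 186.4915243 ],
       [  0.        ,   0.        ,   1.        ]]), 'rvec': array([ 0.36975841, -2.77523771,  1.19378932]), 'tvec': array([0.55116537, 0.14454429, 1.06109072])}
[0.3632072  0.79157273 0.83191525] [ 0.18423391 -0.70167423 -0.68826676]
{'time': 0.1, 'joints': array([ 1.54121184,  0.50178849, -0.42679112,  1.55135274,  0.22078162,
        1.13835505, -0.21030627]), 'joint_vel': array([-0.00103891, -0.00321656,  0.00167237, -0.00157132, -0.0018323 ,
       -0.00072972, -0.00066793]), 'tau': array([-1.03233999e-02, -5.70805442e+01, -5.83799466e+00, -2.81745261e+01,
        1.05175667e-02,  5.72693098e-03,  5.56477096e-05]), 'tool_pos': array([ 0.18737758, -0.6217567 ,  0.24733702]), 'tool_rot': array([-9.21192953e-04,  9.89301789e-01,  1.45880467e-01, -1.02237322e-04]), 'contact_force': array([ 0.54992975, -0.42058936,  0.83236522]), 'wrist_torque': array([-0.00518258, -0.01060233, -0.051944  ]), 'opening': 0.08496895147563976}
```

View pics/top0.png

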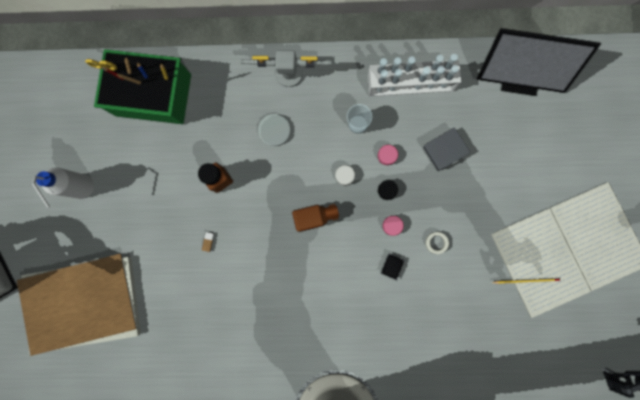

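View pics/side0.png

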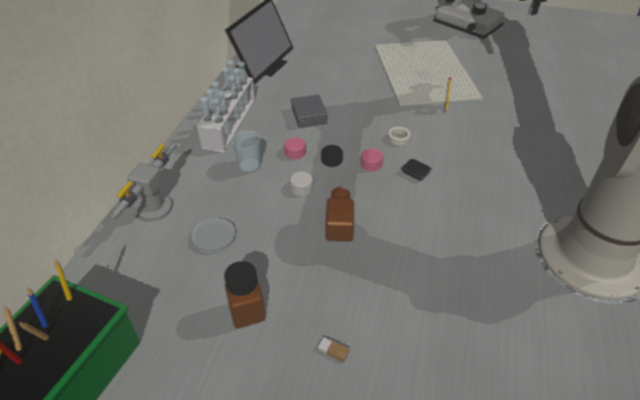

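Candidates for the cap in the top view:
- loose black disc at (388,190), chosen
- pink caps at (388,154) and (393,225)
- white cap at (345,175)
- full bottle's black cap at (210,175)
- earbud case at (393,266)
- tape roll at (438,243)

The fallen bottle lies at (315,216) with its neck to the right, toward -y.

```bash
cat > h.py <<'E'
import cv2, numpy as np
from cell import ctrl, imaging
from scipy.spatial.transform import Rotation as Rn
def cast(n,px,z):
    i=imaging.camera_info(n); R=cv2.Rodrigues(i["rvec"])[0]; C=-R.T@i["tvec"]
    u=cv2.undistortPoints(np.float64(px).reshape(-1,1,2),i["K"],None).reshape(-1,2)
    d=np.c_[u,np.ones(len(u))]@R; return C+d*((z-C[2])/d[:,2])[:,None]
def proj(n,P):
    i=imaging.camera_info(n); return cv2.projectPoints(np.float64(P).reshape(-1,3),i["rvec"],i["tvec"],i["K"],None)[0].reshape(-1,2)
def blobs(m,amin=60):
    cs=cv2.findContours(m.astype(np.uint8),cv2.RETR_EXTERNAL,cv2.CHAIN_APPROX_NONE)[0]
    return [c for c in cs if cv2.contourArea(c)>amin]
def amber(im):
    h=cv2.cvtColor(im,cv2.COLOR_BGR2HSV); return (h[...,0]<18)&(h[...,1]>110)&(h[...,2]>30)
def black(im): return im.max(2)<50
def quat(zt,yt):   # tool z and jaw axis -> wxyz
    z=np.array(zt,float); z/=np.linalg.norm(z); y=np.array(yt,float); y-=z*(y@z); y/=np.linalg.norm(y)
    q=Rn.from_matrix(np.c_[np.cross(y,z),y,z]).as_quat(); return q[[3,0,1,2]]
E
python3 - <<'E'
from h import *
t=cv2.imread("pics/top0.png"); s=cv2.imread("pics/side0.png")
for n,im in(("top",t),("side",s)):
  for nm,f in(("amber",amber),("black",black)):
    for c in blobs(f(im)):
        r=cv2.minAreaRect(c); 
        if not(180<r[0][0]<460 and 120<r[0][1]<340): continue
        print(n,nm,np.round(r[0],1),np.round(r[1],1),round(r[2],1),cast(n,[r[0]],.03)[0].round(4))
        if nm=="amber" : print(cast(n,cv2.boxPoints(r),.03 ).round(3)[:,:2].tolist())
a=cv2.resize(t[140:290,270:460],None,fx=4,fy=4,interpolation=cv2.INTER_CUBIC)
cv2.imwrite("pics/crop0.png",a)
E
```

```text
top amber [315.9 215.8] [20.9 44.6] 76.0 [0.5319 0.045  0.03  ]
[[0.546, 0.111], [0.573, -0.008], [0.518, -0.021], [0.491, 0.098]]
top amber [220.5 178.8] [22.  25.6] 19.3 [0.6392 0.3075 0.03  ]
[[0.617, 0.348], [0.684, 0.325], [0.662, 0.267], [0.595, 0.29]]
top black [392.7 265.7] [16.7 21.2] 21.8 [ 0.3937 -0.1593  0.03  ]
top black [388. 189.] [18. 20.] 90.0 [ 0.6013 -0.1532  0.03  ]
top black [215.  175.4] [33.2 22.7] 31.6 [0.649  0.3229 0.03  ]
side amber [246.4 305.2] [37.9 32.4] 77.9 [0.6384 0.3189 0.03  ]
[[0.687, 0.298], [0.635, 0.267], [0.593, 0.339], [0.642, 0.367]]
side amber [339.5 213.5] [53. 25.] 90.0 [0.5298 0.049  0.03  ]
[[0.578, -0.024], [0.522, -0.039], [0.487, 0.115], [0.536, 0.129]]
side black [240.7 278.1] [31.8 29.6] 78.7 [0.6715 0.2649 0.03  ]
side black [331.5 155.5] [19. 19.] 90.0 [ 0.596  -0.1351  0.03  ]
```

View pics/crop0.png

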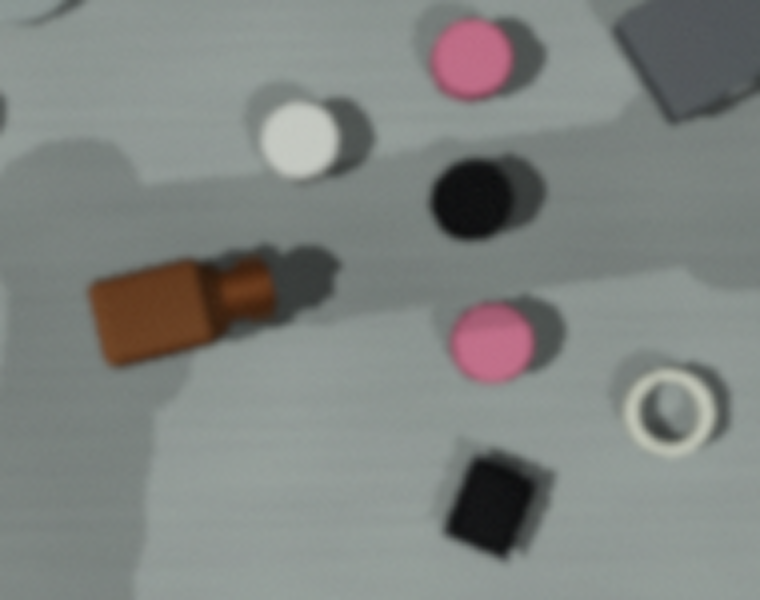

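The crop confirms the choice: the plain closed black disc is at crop (472,200), which is pixel (388,190). The bottle's neck points right, with its tip at crop (275,285). Next I'll locate the bottle and check reachability for the tip-up.

```bash
python3 - <<'E'
from h import *
t=cv2.imread("pics/top0.png"); b=cast("top",np.array([[90,285],[190,260],[215,340],[118,365]])/4+[270,140],.057)[:,:2]
print("body corners",b.round(4).tolist(), "neck tip",cast("top",[[270+275/4,140+287/4]],.03).round(4))
base=(b[0]+b[3])/2; print("base mid",base,"mean",b.mean(0))
d=np.array([.0275,-.119,0]); d/=np.linalg.norm(d); up=np.array([0,0,1.]); yj=np.cross(up,d)
print("axis from neck tip", (cast("top",[[270+275/4,140+287/4]],.03)[0,:2]-base))
G=np.r_[base,0]+.048*d+[0,0,.035]
for a in(10,20,30):
  z0=-up*np.cos(np.radians(a))-d*np.sin(np.radians(a))
  for sg in(1,-1):
    q=quat(z0,sg*yj); print("grip",a,sg,*[None if (j:=ctrl.ik(p,q)) is None else j.round(2) for p in(G,G+[0,0,.15])])
  for yaw in range(-180,181,30):
   for sg in(1,-1):
    Rz=Rn.from_euler('z',yaw,degrees=True); M=Rz*Rn.from_rotvec(np.pi/2*np.cross(d,up))
    q=quat(M.apply(z0),sg*Rz.apply(yj)); j=ctrl.ik([.53,.05,.06],q)
    if j is not None and a==20: print(a,sg,yaw,M.apply(z0).round(2),j.round(2))
E
```

```text
body corners [[0.5438, 0.1065], [0.5592, 0.0393], [0.5055, 0.0235], [0.4901, 0.0884]] neck tip [[ 0.5416 -0.0175  0.03  ]]
base mid [0.5169154  0.09742916] mean [0.5246351  0.06441731]
axis from neck tip [ 0.02473445 -0.11488293]
grip 10 1 [ 0.58  0.76 -0.79  1.95  0.53  0.71 -0.27] [ 0.78  0.6  -1.08  1.88  0.41  1.   -0.22]
grip 10 -1 [-0.56  0.71  0.68  1.99 -0.87  0.82 -2.23] [-0.63  0.44  0.75  1.92 -0.55  1.02 -2.51]
grip 20 1 [ 0.73  0.85 -0.88  1.91  0.42  0.75 -0.08] [ 0.77  0.58 -0.93  1.85  0.14  0.98  0.06]
grip 20 -1 [-0.29  0.69  0.46  1.94 -0.84  0.89 -2.17] [-0.47  0.48  0.68  1.89 -0.69  1.13 -2.35]
20 1 -180 [-0.21  0.92 -0.34] [ 0.62  1.09 -0.35  1.6  -0.65  1.35 -2.14]
20 -1 -180 [-0.21  0.92 -0.34] [ 0.99  1.35 -0.94  1.58 -0.09  1.21  0.55]
20 1 -150 [-0.64  0.69 -0.34] [ 0.43  1.22 -0.39  1.25 -0.33  1.72 -2.18]
20 -1 -150 [-0.64  0.69 -0.34] [ 0.7   1.43 -0.95  1.23  0.1   1.69  0.61]
20 1 -60 [-0.69 -0.64 -0.34] [-0.26  1.25 -0.21  1.11  0.51  2.01 -1.39]
20 -1 -60 [-0.69 -0.64 -0.34] [-0.26  1.25 -0.21  1.11  0.51  2.01  1.75]
20 1 -30 [-0.27 -0.9  -0.34] [-
[... 341 characters left out ...]
 0.64 -0.69 -0.34] [-0.21  1.09 -0.65  2.16  1.76  1.78  1.67]
20 1 120 [ 0.69  0.64 -0.34] [-0.22  1.19  0.67  2.36  4.07  1.89 -1.72]
20 -1 120 [ 0.69  0.64 -0.34] [-0.22  1.19  0.67  2.36  4.07  1.89  1.42]
20 1 150 [ 0.27  0.9  -0.34] [ 0.84  1.01 -0.42  1.98 -1.06  0.97 -1.93]
20 -1 150 [ 0.27  0.9  -0.34] [ 1.26  1.32 -0.96  1.96 -0.32  0.64  0.63]
20 1 180 [-0.21  0.92 -0.34] [ 0.62  1.09 -0.35  1.6  -0.65  1.35 -2.14]
20 -1 180 [-0.21  0.92 -0.34] [ 0.99  1.35 -0.94  1.58 -0.09  1.21  0.55]
grip 30 1 [ 0.85  0.98 -0.96  1.85  0.35  0.82  0.06] [ 0.89  0.71 -1.01  1.81  0.08  1.02  0.15]
grip 30 -1 [-0.19  0.76  0.46  1.89 -0.95  1.06 -2.03] [-0.36  0.56  0.68  1.86 -0.83  1.29 -2.19]
```

```bash
python3 - <<'E'
from h import *
d=np.r_[np.sin(np.radians(12.5)),-np.cos(np.radians(12.5)),0]; up=np.array([0,0,1.]); yj=np.cross(up,d); a=np.radians(20)
z0=-up*np.cos(a)-d*np.sin(a); G=np.array([.5169,.0974,.033])+.048*d; q0=quat(z0,yj)
Rz=Rn.from_euler('z',28,degrees=True); M=Rz*Rn.from_rotvec(np.pi/2*np.cross(d,up)); q1=quat(M.apply(z0),Rz.apply(yj))
P=np.array([.52,.03,.049])
ctrl.move_ptp(G-z0*.12,q0); ctrl.movel(G,rate=.15); 
f0=ctrl.observe(); ctrl.grip(.05); o=ctrl.observe(); print(o["time"],o["opening"],o["contact_force"].round(1),o["tool_pos"].round(4))
ctrl.movel(G+[0,0,.13],rate=.2); o=ctrl.observe(); print("lifted",o["time"],o["opening"],o["contact_force"].round(2))
ctrl.move_ptp(P+[0,0,.08],q1); o=ctrl.observe(); print("up",o["time"],o["joints"].round(2),o["contact_force"].round(2),o["opening"])
for n in("top","side"): cv2.imwrite(f"pics/{n}1.png",imaging.read_camera(n))
a=np.hstack([cv2.imread(f"pics/{n}1.png")[80:330,180:480] for n in("top","side")]); cv2.imwrite("pics/v1.png",a)
E
```

```text
3.9917 0.059168782873472575 [ 0.6 -2.1  5.7] [0.5286 0.0499 0.0341]
lifted 4.7917 0.05963178821167329 [ 0.08 -0.17 -2.48]
up 6.0833 [-0.13  0.95 -0.75  2.22  1.67  1.79 -1.4 ] [-0.35 -0.13 -1.53] 0.05947671105470771
```

View pics/v1.png

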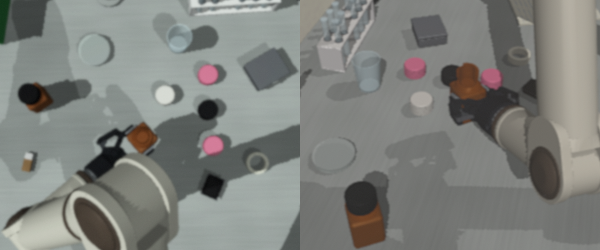

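The bottle is upright in the jaws (top crop (142,138)) and the bystanders haven't moved. I'll lower it, release and back off.

```bash
python3 - <<'E'
from h import *
o=ctrl.observe(); p=o["tool_pos"]; q=o["tool_rot"]; zt=Rn.from_quat(q[[1,2,3,0]]).as_matrix()[:,2]
P=np.array([.52,.03,.049])
ctrl.movel(P+[0,0,.012],rate=.12); hit=ctrl.movel(P-[0,0,.012],rate=.03,guard=6); o=ctrl.observe()
print(hit,o["time"],o["tool_pos"].round(4),o["contact_force"].round(1))
ctrl.grip(.085); p=ctrl.observe()["tool_pos"]
ctrl.movel(p-zt*.09,rate=.12); 
ctrl.movel(p-zt*.09+[0,0,.16],rate=.3); o=ctrl.observe(); print(o["time"],o["contact_force"].round(2),o["tool_pos"])
for n in("top","side"): cv2.imwrite(f"pics/{n}2.png",imaging.read_camera(n))
cv2.imwrite("pics/v2.png",np.hstack([cv2.imread(f"pics/{n}2.png")[80:330,180:480] for n in("top","side")]))
for n in("top","side"):
  for c in blobs(amber(cv2.imread(f"pics/{n}2.png"))): r=cv2.minAreaRect(c); print(n,r)
E
```

```text
True 7.25 [0.5204 0.0303 0.0579] [-1.9  1.   3.3]
9.2167 [ 0.6   0.4  -0.25] [0.46535164 0.09343712 0.24741355]
top ((75.24995422363281, 303.9859619140625), (74.44759368896484, 108.89309692382812), 75.77404022216797)
top ((321.6902770996094, 219.14602661132812), (21.448436737060547, 21.166221618652344), 48.8140754699707)
top ((220.426513671875, 178.9242706298828), (21.991897583007812, 25.908910751342773), 19.29004669189453)
top ((114.70000457763672, 73.60000610351562), (20.57182502746582, 4.919349670410156), 26.56505012512207)
side ((337.6701354980469, 350.2422790527344), (16.854747772216797, 10.254997253417969), 23.96249008178711)
side ((8.988227844238281, 353.3470764160156), (29.71947479248047, 8.568754196166992), 40.60129928588867)
side ((31.099998474121094, 329.3000183105469), (27.280029296875, 5.81377649307251), 26.56505012512207)
side ((11.699999809265137, 329.1000061035156), (44.27189254760742, 6.9570112228393555), 71.56505584716797)
side ((246.505859375, 305.2764892578125), (38.28822708129883, 32.756500244140625), 77.47119140625)
side ((347.15020751953125, 198.13088989257812), (52.2999153137207, 29.87904930114746), 76.60750579833984)
```

View pics/v2.png

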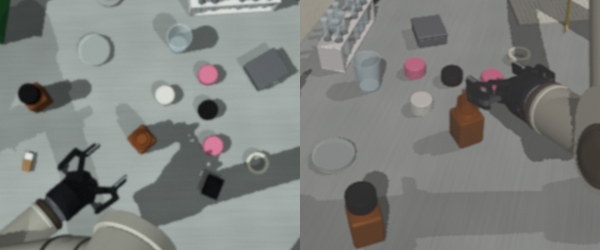

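The bottle stands upright at top pixel (321,219), and side crop (465,120) agrees. I'll centre it by squeezing the neck along the unmeasured direction, then centre the cap with two squeezes.

```bash
python3 - <<'E'
from h import *
t=cast("top",[[321.7,219.1]],.075)[0]; print("top est",t)
th=np.radians(-49.5); dp=np.r_[np.cos(th),np.sin(th),0]; yj=np.r_[-np.sin(th),np.cos(th),0]
p=np.array([.5204,.0303,0]); e=(t-p)*[1,1,0]; print("along d'",e@dp,"along jaw",e@yj)
B=p+dp*np.clip(e@dp,-.02,.02); print("B",B)
for s in(1,-1):
  q=quat([0,0,-1],s*dp); print(s,ctrl.ik(B+[0,0,.2],q), ctrl.ik(B+[0,0,.112],q))
side=cv2.imread("pics/side2.png"); 
print(proj("side",[B+[0,0,.122],B+[0,0,.078],B]).round(1), proj("top",[B+[0,0,.122]]))
m=amber(side)[150:240,300:400]; ys=np.where(m.any(1))[0]; print([(150+y,300+np.where(m[y])[0].min(),300+np.where(m[y])[0].max()) for y in ys[::3]])
for y in (0,45,90,-45,-90):
  a=np.radians(y); print(y,ctrl.ik([.6013,-.1532,.1],quat([0,0,-1],[-np.sin(a),np.cos(a),0])))
E
```

```text
top est [0.52052126 0.02825039 0.075     ]
along d' 0.0016372875294212608 along jaw -0.001238904834699575
B [0.52146333 0.029055   0.        ]
1 [ 0.83551304  0.64227253 -1.2646861   1.90100799  0.68513451  1.12586517
 -1.56150108] [ 0.77475655  0.7915353  -1.19457864  1.96241648  0.87749921  1.03581266
 -1.69822628]
-1 [ 0.88824645  0.77051436 -1.4090139   1.89997933  0.81895471  1.22586658
  1.47176245] [ 0.75817622  0.76546252 -1.16176011  1.96279888  0.84767139  1.01202686
  1.46541973]
[[346.8 176.9]
 [346.1 192.1]
 [345.  217.2]] [[320.88269048 217.92786343]]
[(np.int64(172), np.int64(344), np.int64(345)), (np.int64(175), np.int64(341), np.int64(345)), (np.int64(178), np.int64(338), np.int64(346)), (np.int64(181), np.int64(338), np.int64(347)), (np.int64(184), np.int64(338), np.int64(352)), (np.int64(187), np.int64(337), np.int64(356)), (np.int64(190), np.int64(331), np.int64(357)), (np.int64(193), np.int64(331), np.int64(360)), (np.int64(196), np.int64(332), np.int64(362)), (np.int64(199), np.int64(332), np.int64(362)), (np.int64(202), np.int64(336), np.int64(362)), (np.int64(205), np.int64(338), np.int64(362)), (np.int64(208), np.int64(338), np.int64(361)), (np.int64(211), np.int64(339), np.int64(361)), (np.int64(214), np.int64(338), np.int64(361)), (np.int64(217), np.int64(338), np.int64(361)), (np.int64(220), np.int64(337), np.int64(359)), (np.int64(223), np.int64(339), np.int64(352)), (np.int64(226), np.int64(340), np.int64(343))]
0 [ 0.80377413  0.76107768 -0.84970809  1.72602835  0.67666459  0.97421282
  1.26162354]
45 [ 1.01877022  1.06448167 -1.30777253  1.71960857  1.08499105  1.2694882
  1.79896813]
90 [-0.28258669  0.69064573  0.68089408  1.76567647 -0.54571526  0.88293728
 -2.4979906 ]
-45 [ 0.90828713  0.86189555 -1.03763467  1.72276444  0.84074086  1.07024146
  0.3671279 ]
-90 [ 0.95114531  0.92149778 -1.1276256   1.72150141  0.92125305  1.12801728
 -0.46772728]
```

```bash
cat >> h.py <<'E'
def qd(deg):  # tool down, tool y axis at world angle deg
    a=np.radians(deg); return quat([0,0,-1],[np.cos(a),np.sin(a),0])
def st(tag):
    o=ctrl.observe(); print(tag,round(o["time"],2),"p",o["tool_pos"].round(4),"f",o["contact_force"].round(1),"tz",round(o["wrist_torque"][2],2),"op",round(o["opening"],4),"j7",round(o["joints"][6],2)); return o
E
python3 - <<'E'
from h import *
B=np.array([.5212,.0290,0]); C=np.array([.6013,-.1532,.028])
ctrl.move_ptp(B+[0,0,.22],qd(40.5)); ctrl.movel(B+[0,0,.113],rate=.2); st("at neck")
ctrl.grip(.03); st("sq1"); ctrl.grip(.085)
ctrl.movel(B+[0,0,.113],rotation=qd(-49.5)); st("rot"); ctrl.grip(.03); st("sq2"); ctrl.grip(.085)
ctrl.movel(B+[0,0,.24],rate=.25); 
cv2.imwrite("pics/top3.png",imaging.read_camera("top")); cv2.imwrite("pics/side3.png",imaging.read_camera("side"))
ctrl.move_ptp(C+[0,0,.09],qd(40.5)); ctrl.movel(C,rate=.15,guard=8); st("cap"); 
ctrl.grip(.04); st("g1"); ctrl.grip(.085); ctrl.movel(C,rotation=qd(-49.5)); ctrl.grip(.04); st("g2")
ctrl.movel(C+[0,0,.17],rate=.25); st("lift")
cv2.imwrite("pics/side4.png",imaging.read_camera("side"))
cv2.imwrite("pics/v4.png",np.hstack([cv2.imread("pics/side3.png")[80:330,180:480],cv2.imread("pics/side4.png")[80:330,180:480]]))
E
```

```text
at neck 11.18 p [0.5213 0.0303 0.1136] f [ 0.5 -0.3  0.1] tz -0.02 op 0.0849 j7 -0.15
sq1 11.67 p [0.5217 0.0288 0.1143] f [-2.5 -1.4  7.3] tz 0.01 op 0.0425 j7 -0.15
rot 13.88 p [0.5212 0.0291 0.113 ] f [ 0.6 -0.8  0.4] tz 0.01 op 0.0853 j7 -1.51
sq2 14.37 p [0.5211 0.0292 0.1133] f [-1.7  0.7  5. ] tz 0.01 op 0.0423 j7 -1.51
cap 17.79 p [ 0.6019 -0.1528  0.0286] f [-0.1  0.3  0.5] tz -0.1 op 0.0851 j7 0.17
g1 18.2 p [ 0.6024 -0.1533  0.0297] f [-0.7 -0.   4.9] tz 0.03 op 0.0533 j7 0.17
g2 20.74 p [ 0.6017 -0.1532  0.0285] f [ 0.6 -0.8  3.4] tz -0.01 op 0.0533 j7 -1.27
lift 21.57 p [ 0.6001 -0.1536  0.1964] f [-0.3  0.5 -0.8] tz -0.02 op 0.0537 j7 -1.14
```

View pics/v4.png

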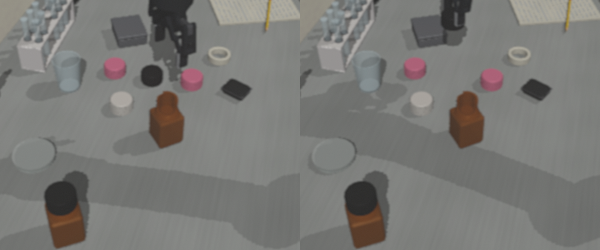

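The cap is held and gone from the bench. The bottle stands at side crop (165,120) and nothing else moved. Next is a guarded set-down.

```bash
python3 - <<'E'
from h import *
B=np.array([.5214,.0290,0]); q=qd(-49.5)
ctrl.move_ptp(B+[0,0,.185],q); ctrl.movel(B+[0,0,.152],rate=.12); st("above")
print(ctrl.movel(B+[0,0,.132],rate=.02,guard=3)); st("contact"); ctrl.sleep(.1); st("c2")
E
```

```text
above 22.87 p [0.5215 0.0282 0.1515] f [-0.3  0.2  0.7] tz 0.01 op 0.0534 j7 -1.5
True
contact 23.37 p [0.5221 0.0291 0.1462] f [-0.4 -0.4  4.9] tz -0.04 op 0.0535 j7 -1.51
c2 23.47 p [0.5221 0.0291 0.1463] f [-1.2  0.3  5. ] tz -0.05 op 0.0534 j7 -1.51
```

```bash
cat > back.py <<'E'
from h import *
import sys
B=np.array([.5218,.0290,0]); th,zc=float(sys.argv[1]),float(sys.argv[2]); N=int(sys.argv[3])
for k in range(N):
    th+=8; zc+=12e-3*8/360
    ctrl.movel(B+[0,0,zc],rate=.02,rotation=qd(th)); o=ctrl.observe(); f=o["contact_force"][2]; z=o["tool_pos"][2]
    print(round(o["time"],2),th,"zc",round(zc,4),"z",round(z,4),"f",o["contact_force"].round(1),"tz",round(o["wrist_torque"][2],2))
    if f<1.6:
        hit=ctrl.movel(B+[0,0,zc-.009],rate=.02,guard=2.5); o=st(f"probe {hit}"); 
        if o["tool_pos"][2]<z-.003: print("DROP",th); break
        zc=o["tool_pos"][2]-.0003
    else: zc+=1e-4*np.clip(f-3.5,-4,4)
E
python3 back.py -49.5 .1459 8
```

```text
23.76 -41.5 zc 0.1462 z 0.1465 f [ 0.  -0.4  3.9] tz -0.0
24.05 -33.5 zc 0.1465 z 0.1467 f [ 1.  -0.1  4.1] tz 0.03
24.34 -25.5 zc 0.1468 z 0.1467 f [-0.3 -0.2  2.8] tz -0.0
24.63 -17.5 zc 0.147 z 0.1465 f [-0.5 -0.3 -0.4] tz 0.03
probe True 24.99 p [0.5222 0.0292 0.1414] f [0.6 0.3 4.1] tz -0.02 op 0.0531 j7 -1.04
DROP -17.5
```

Felt the drop: z fell from 0.1467 to 0.1414 near yaw -20°. That puts the rim at about 118 then 112 mm, as described. Now I'll turn it forward to the wrist limit.

```bash
cat > fwd.py <<'E'
from h import *
import sys
B=np.array([.5218,.0290,0]); th,zc,end=map(float,sys.argv[1:4])
while th>end+.1:
    s=min(16,th-end); th-=s; zc-=12e-3*s/360
    try: ctrl.movel(B+[0,0,zc],rate=.02,rotation=qd(th))
    except ctrl.MotionError as e: print("limit",e,th+s); break
    o=ctrl.observe(); f=o["contact_force"]
    print(round(o["time"],2),th,"zc",round(zc,4),"p",o["tool_pos"].round(4),"f",f.round(1),"tz",round(o["wrist_torque"][2],2),"j7",round(o["joints"][6],2))
    if np.abs(f).max()>15: print("high force"); break
    zc+=1e-4*np.clip(f[2]-2.5,-4,4)
E
python3 fwd.py -17.5 .1412 -100
```

```text
25.42 -33.5 zc 0.1407 p [0.5221 0.0291 0.1409] f [0.5 0.6 4. ] tz -0.0 j7 -1.28
25.85 -49.5 zc 0.1403 p [0.5219 0.029  0.1404] f [-0.2 -0.   4.6] tz 0.01 j7 -1.51
26.28 -65.5 zc 0.14 p [0.5216 0.0289 0.1398] f [-0.4 -0.6  4.1] tz 0.01 j7 -1.75
26.72 -81.5 zc 0.1396 p [0.5215 0.029  0.1394] f [-0.7 -0.2  0.9] tz -0.02 j7 -1.99
27.15 -97.5 zc 0.1389 p [0.5217 0.029  0.1388] f [-1.7 -0.1  2.3] tz 0.01 j7 -2.23
27.4 -100.0 zc 0.1388 p [0.5217 0.0291 0.1388] f [-0.9  0.5  1.8] tz -0.01 j7 -2.27
```

```bash
python3 - <<'E'
from h import *
B=np.array([.5218,.0290,.1388])
ctrl.grip(.085); st("open")
for th in(-30,40,110,181): ctrl.movel(B,rotation=qd(th),rate=.1)
st("back"); cv2.imwrite("pics/side5.png",imaging.read_camera("side")); ctrl.grip(.04); st("regrip"); ctrl.sleep(.1); st("r2")
cv2.imwrite("pics/v5.png",cv2.resize(cv2.imread("pics/side5.png")[120:250,280:420],None,fx=4,fy=4))
E
```

```text
open 27.82 p [0.5218 0.0289 0.1387] f [-0.3 -0.7 -0.1] tz -0.01 op 0.0849 j7 -2.27
back 33.34 p [0.5218 0.029  0.1388] f [ 0.3  0.7 -0.1] tz 0.01 op 0.0851 j7 2.17
regrip 33.79 p [0.5222 0.0292 0.1393] f [ 0.4 -0.7  4.5] tz -0.05 op 0.0532 j7 2.17
r2 33.89 p [0.5222 0.0292 0.1393] f [-0.3 -0.2  4.4] tz 0.0 op 0.0532 j7 2.17
```

View pics/v5.png

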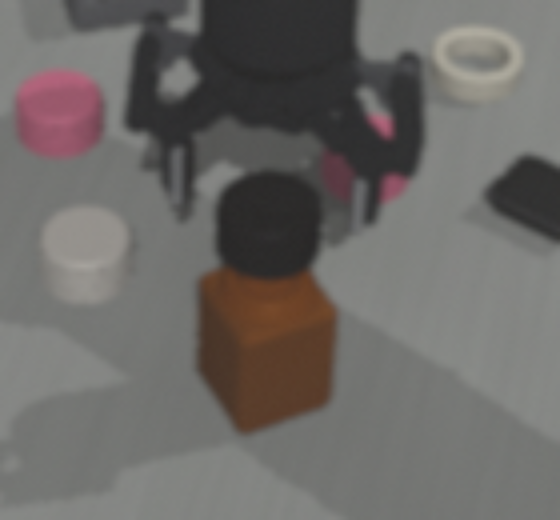

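The cap sits level on the neck at crop (268,225), and the bottle is still upright. The remaining 281° forward is next.

```bash
python3 fwd.py 181 .1388 -100
```

```text
34.33 165.0 zc 0.1383 p [0.5221 0.0291 0.1387] f [ 0.4 -0.1  5.5] tz -0.04 j7 1.91
34.76 149.0 zc 0.138 p [0.5219 0.0289 0.1382] f [-1.1 -0.   5.5] tz -0.07 j7 1.66
35.19 133.0 zc 0.1378 p [0.5217 0.0288 0.1377] f [-0.  -0.8  3.9] tz -0.01 j7 1.4
35.62 117.0 zc 0.1374 p [0.5216 0.0288 0.1372] f [-0.8 -0.6  2.7] tz -0.01 j7 1.15
36.06 101.0 zc 0.1369 p [0.5216 0.0288 0.1367] f [ 0.4 -0.5  2.1] tz -0.01 j7 0.9
36.49 85.0 zc 0.1363 p [0.5216 0.0289 0.1362] f [0.  0.7 2. ] tz -0.02 j7 0.65
36.92 69.0 zc 0.1357 p [0.5217 0.0289 0.1357] f [-0.6  0.2  0.9] tz 0.01 j7 0.41
37.36 53.0 zc 0.135 p [0.5218 0.029  0.1351] f [-0.5  0.4  1.6] tz -0.02 j7 0.17
37.79 37.0 zc 0.1344 p [0.5219 0.0291 0.1345] f [-0.4 -0.3  4.1] tz -0.07 j7 -0.08
38.23 21.0 zc 0.134 p [0.5218 0.029  0.134 ] f [-0.2 -0.9  3.4] tz -0.0 j7 -0.31
38.66 5.0 zc 0.1336 p [0.5217 0.029  0.1335] f [-0.7 -0.5  2.6] tz 0.01 j7 -0.55
39.09 -11.0 zc 0.1331 p [0.5217 0.029  0.133 ] f [0.6 0.3 0.9] tz 0.0 j7 -0.79
39.52 -27.0 zc 0.1324 p [0.5218 0.0291 0.1324] f [-0.2 -0.   3.6] tz -0.02 j7 -1.03
39.96 -43.0 zc 0.1319 p [0.5217 0.0291 0.1319] f [0.  0.3 1.8] tz -0.03 j7 -1.27
40.39 -59.0 zc 0.1313 p [0.5218 0.0291 0.1313] f [ 1.2 -0.4  1.4] tz -0.06 j7 -1.51
40.83 -75.0 zc 0.1307 p [0.5219 0.0291 0.1308] f [0.7 0.3 2.9] tz -0.03 j7 -1.76
41.26 -91.0 zc 0.1302 p [0.5219 0.0291 0.1302] f [-0.1  0.6  3.3] tz 0.01 j7 -2.0
41.57 -100.0 zc 0.13 p [0.5218 0.029  0.1299] f [-0.1 -0.3  2.8] tz 0.0 j7 -2.14
```

```bash
python3 - <<'E'
from h import *
for n in("top","side"): cv2.imwrite(f"pics/{n}6.png",imaging.read_camera(n))
cv2.imwrite("pics/v6.png",np.hstack([cv2.imread(f"pics/{n}6.png")[80:330,180:480] for n in("top","side")])); st("end")
E
```

```text
end 41.67 p [0.5218 0.029  0.1299] f [0.6 0.4 2.9] tz 0.04 op 0.0528 j7 -2.14
```

View pics/v6.png

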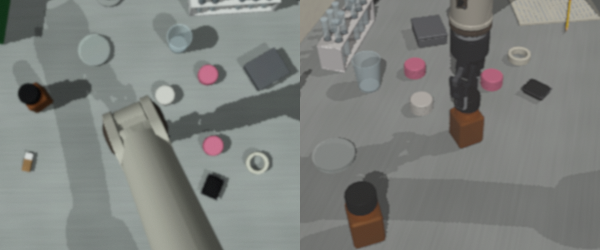

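The bottle is upright at side crop (465,125) with the cap held on it, and the bystanders are where they were.

```bash
python3 -c "
from cell import ctrl
ctrl.finish_job()"
```

```text
the job is handed in; nothing more can be done
```

The bottle is standing upright and the cap is started straight, one full turn on. I handed the job in at about 42 s with the gripper still holding the cap.

- **Drop off the thread's start:** With about 3–4 N of contact, I turned the cap backward about 30°. It dropped from 0.1467 to 0.1414 m tool height, which is 5.3 mm measured against the 6 mm described.
- **Forward turn:** I turned it forward about 360° (363° commanded from where the drop was detected), with one regrasp partway because of the wrist's range. The cap sank about 12 mm in all. The rim ended near 101 mm by tool height, against the 100 mm stated, with about 1 mm uncertainty.
- **Last checks:** The final pictures show the bottle upright and the bystanders in their places. The final vertical force was about 3 N, and there was almost no torque on the cap, so it is not tight. No check failed.
- **Not seen directly:** The cap's own angle was never visible, so the turn count assumes it stayed put during the regrasp. The picture just before gripping again showed it level on the neck, and the total sink agrees with one turn.

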